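# Unlatch and push out the chopstick tray

### The job

Free the loaded chopstick tray on the grey bed: pull up the spring plunger that pins it and turn its knob clockwise until it rests latched open by itself on its ledge, and let go of it. Then push the tray forward out of its guides and leave it standing, roughly straight, wholly clear of the guides and wholly on the bed's open deck, with the bundle still lying in it and the plunger still latched open. Leave the jar, the spare bundle and the wooden offcut beside the bed where they are.

Things in the scene. Friction and masses are not known exactly. Their poses are not given: they have to be found in the camera images.
- bed: Fixed grey bed, 20 mm slab from its x -50 to +175 mm, y -136 to +136 mm. Origin on the table under the middle of the tray's start nest; +x is the way out, away from the robot (yaw up to 0.3 rad). Two 12 mm high guide bars on it run from x -40 to +35 mm, inner faces at y -124 and +124 mm; beyond x 35 mm the deck is open and bare.
- housing_top (a point): Top centre, 88 mm over the table, of the upright plunger's steel housing, 44 mm across, at the bed's x 0, y +145 mm. It stands on a bracket: 50 mm along x, y 119 to 201 mm, top at 62 mm, with a 90 mm long foot 8 mm thick on the table. Axes as the bed's.
- tray: Loose aluminium tray, 70 (its x) by 244 (y) by 24 mm high, walls 5 mm, floor 6 mm, 0.4 kg. Origin under its middle. Starts on the deck between the guides (2 mm play a side), axes as the bed's. Its flat +y ear, top 44 mm over the table, has a 16 mm hole; the plunger's 10 mm pin in it stops the tray. Push its near (-x) long wall, 1 to 5 N; a narrow push lets it swing.
- bundle: Loose banded bundle of chopsticks, 45 by 225 (y) by 30 mm high, about 0.18 kg, lying in the tray. Origin under its middle.
- knob_top (a point): Top centre of the plunger's black T-bar knob, on its upright axis, 124 mm over the table when down; rises and turns with it. The bar is 40 mm long along this point's x, 12 mm thick along y, 32 mm high (92 to 124 mm over the table when down); under it a round skirt 43 mm across. The bar starts within 0.1 rad of the bed's x.
- plunger (a joint): Lift of the plunger in m: 0 fully down (tray pinned), 0.014 against the upper stop. A spring pulls it down, 5 N at 0 rising to 10 N at 0.014. The pin clears the tray's ear above 0.007. Latched open it rests by itself at about 0.010.
- knob (a joint): Turn of the knob in rad, clockwise from above positive, 0 at the start (within 0.1), limits -0.2 and 1.9. One hidden ledge between 0.5 and 1.5 (varies) holds the plunger open. Pull to the stop, turn, ease down: within 0.2 of the ledge's middle it rests on it at lift 0.010 and the pull on the hand vanishes; elsewhere it springs back. Below lift 0.010 the ledge's side blocks the turn.
- jar: Loose jar, 56 mm across, 70 mm high, beside the bed on the table, +y of the deck. Origin under its middle. To be left alone.
- spare_bundle: Loose banded bundle of chopsticks 45 by 225 (its y) by 23 mm high, on the table on the bed's -y side. Origin under its middle. To be left alone.
- offcut: Loose wooden offcut, 60 by 90 by 35 mm, on the table. Origin under its middle. To be left alone.
There are look-alikes about, which are no part of the job. What is shaped like the bundle but yellow is not meant.

How it is judged (in metres and radians):
On the way, in this order (a step that is already met when the one before it is completed fails the run):
1. the plunger rests latched open by itself, let go, the tray still in its guides (value of joint plunger above 0.0075 m and contact force between the fingers and anything else below 0.2 N and x of tray in the frame of bed below 0.03 m), for 0.3 s.
2. the tray is pushed clear of its guides (x of tray in the frame of bed above 0.071 m), for 0.2 s.
At the end, for the whole second after the job is handed in: The plunger stays latched open (lift over 7.5 mm); the tray stands flat and still on the open deck, its origin 71 to 141 mm out along the bed's x (clear of the guides, wholly on the deck), within 25 mm sideways and 0.25 rad of straight; the bundle lies flat in it (value of joint plunger above 0.0075 m and x of tray in the frame of bed between 0.071 and 0.141 m and y of tray in the frame of bed between -0.025 and 0.025 m and z of tray in the frame of bed between 0.017 and 0.023 m and angle between the x axis of tray and the x axis of bed, either way round below 0.25 rad and angle between tray's own z axis and vertical below 0.06 rad and linear speed of tray below 0.01 m/s and z of bundle in the frame of tray below 0.012 m and horizontal distance between bundle and tray below 0.015 m and angle between bundle's own z axis and vertical below 0.1 rad); the robot touches nothing.
It fails at once if the jar, spare bundle or offcut is pushed more than 20 mm (distance of any of jar, spare_bundle, offcut from where it was at the start of the episode above 0.02 m).
It fails at once if the bundle leaves the tray (horizontal distance between bundle and tray above 0.04 m or z of bundle in the frame of tray above 0.03 m).
It also fails if it takes over 61 s, if anything falls off the work surface, if the arm or the gripper's body presses on something with over 40 N, if the wrist force passes 120 N, or if a joint passes its speed limit or range.

### The arm

A 6-joint arm with a two-finger parallel gripper is mounted at the origin on the work surface. World frame = base frame: x ahead of the robot, y to its left, z up, the work surface at z = 0. Lengths are in m, angles in degrees, forces in N, time in s.
With the tool pointing down it reaches from about 0.375 to 0.9 m from the base axis. Payload 3.1 kg.
Tool frame: the origin (TCP) lies on the centre line of the jaws, within the pads' length; the fingertips stand 25 mm ahead of it and the grasp point (between the pads) lies 6 mm ahead of it; z points along the fingers, y is the line along which they close (so a half turn about z gives the same grasp; the last joint's range is limited). The gripper opens to 87 mm and grips with 3 to 60 N. Pads are 19 mm wide; open, the fingers measure 117 mm over their backs; the gripper's body (75 mm by 190 mm) begins 51 mm behind the grasp point.
Start: joints at [-84.196, 30.224, 82.088, -0, 67.689, -10.227], TCP at [0.173, -0.601, 0.248] pointing down, gripper open.
Joint ranges: [-176.69, 176.69], [-43.24, 126.21], [12.49, 139.97], [-82, 262], [0, 151.66], [-163.58, 163.58]. Speed limits (degrees/s): [159.86, 159.86, 180, 180, 180, 180].

### API

Orientations are given as a 3x3 rotation matrix whose columns are the frame's x, y, z axes.
In Python, from rig import * gives the robot as it stands.
- The arm moves only by the tool step_arm, never from a script. Its argument "steps" is a list of rows, each a list of 7 numbers: the shift along the tool's x, y, z normalised to -1 to 1, where 1 is 0.3 m, then the turn, a rotation vector about the tool's x, y, z normalised to -1 to 1, where 1 is 45 degrees, then the gripper's target within -1 to 1 (shut at 1, half-way at 0, fully open at -1). A call has 1 to 8 rows; each row is the pose to reach, as a shift and turn from the pose commanded when the call began, along the tool's axes at that moment; what a row does not reach only later rows make up. A row lasts 1/12 s, in which the tool goes at most 41.7 mm and 7.16 degrees, less where a joint would pass 70% of its speed; a pose out of reach is approached as far as the arm can. A call with a number of a shift or a turn outside -1 to 1 is refused whole. A call with a gripper value outside its range is refused whole. The fingers move at their own pace and stop on an object; the grip force is fixed at half the most. Time passes only in rows, so rows that repeat a pose let the fingers close. It gives the time, the measured TCP pose, the force, the opening and the grip force at its end, in the units of the state.
- read_state(): the state, without advancing time (a new reading comes with each control period).
- capture(name): name is "side" or "top" or "wrist"; returns a dict with "image" (480x640x3 uint8, red, green, blue), "vertical_fov" (degrees; the focal length in pixels is half the picture's height over the tangent of half this angle, whatever the lens; pixels are square), "cx", "cy" (the principal point, pixels), "world_from_camera" (4x4, takes a point from camera to world coordinates); the wrist camera has in their place "T_tool_cam" (4x4, takes a point from camera to tool coordinates, whose origin is the TCP and whose axes are the flange's). Camera axes: x right, y down, z forward; pixel columns grow to the right and rows downward; lengths in m; the calibration is good to about 2 mm. The wrist camera is an equidistant fisheye: a pixel r from the principal point sees the ray r / f radians off the axis. A picture is of the moment at which its call begins: read the wrist's pose just before it. There is no depth.
- hand_in(): hands the job in; it is judged then, once.
The state is a dict: "time_s": time; "joint_positions": joint angles; "qvel": joint speeds; "tau": joint torques, N m; "position": TCP position; "tcp_rot": TCP orientation; "force": force on the tool from outside, world axes, zero at the start; "moment": the same for the moment, N m; "opening": opening from 0.0 (shut) to 1.0 (fully open); "grasp_force": force on a finger pad.
Only numpy, scipy, OpenCV 4.12 (cv2) and the standard library are available. Lean on these libraries where they do the work, as an engineer would, in place of code of your own. Each camera call takes 0.05 s, during which the arm holds its last target. There are 200 camera calls.

## Working session

There is one attempt and no reset: what is moved stays moved. The work goes in short steps, Python scripts to look and compute and a tool call to move; the robot and the scene stay as the last step left them, time stands still between calls to the robot, and variables do not carry over. Pictures are saved under pics/ and viewed, at most 10 in all, crops included, and the job is handed in when it is done.

Besides the shell and the picture viewer there is one more tool, called by a JSON object that holds its "op" and its "data". step_arm: Moves the arm, as the interface text tells. Scaled input: -1 to 1 covers 0.3 m each way for a shift and 45 degrees each way for a turn. Its arguments: {"type":"object","properties":{"steps":{"type":"array"}},"required":["steps"]}

```bash
mkdir -p pics; ls; cat > h.py <<'E'
from rig import *
import numpy as np, cv2
def ray(c,u,v):
    f=240/np.tan(np.radians(c["vertical_fov"])/2)
    d=np.array([(u-c["cx"])/f,(v-c["cy"])/f,1.]);T=np.array(c["world_from_camera"])
    return T[:3,3],T[:3,:3]@d
def onplane(c,u,v,z):
    o,d=ray(c,u,v);return o+d*(z-o[2])/d[2]
def wray(c,s,u,v):
    f=240/np.tan(np.radians(c["vertical_fov"])/2)
    a=np.array([u-c["cx"],v-c["cy"]]);r=np.hypot(*a);th=r/f
    d=np.r_[a/max(r,1e-9)*np.sin(th),np.cos(th)];T=np.array(c["T_tool_cam"]);R=np.array(s["tcp_rot"])
    return R@T[:3,3]+np.array(s["position"]),R@(T[:3,:3]@d)
def won(c,s,u,v,z):
    o,d=wray(c,s,u,v);return o+d*(z-o[2])/d[2]
E
python3 - <<'E'
from h import *
s=read_state();print(s)
for n in("top","side"):
    c=capture(n);cv2.imwrite(f"pics/{n}0.png",c["image"][:,:,::-1]);np.save(f"{n}0.npy",c,allow_pickle=True)
    print(n,c["vertical_fov"],c["cx"],c["cy"],np.round(c["world_from_camera"],3).tolist())
E
```

```text
pics
{'time_s': 0.0, 'joint_positions': array([-8.41974789e+01,  3.02797253e+01,  8.21565566e+01,  1.87929362e-03,
        6.76874821e+01, -1.02272654e+01]), 'qvel': array([ 0.03277353, -0.07638682, -0.07310391, -0.07145637, -0.01998502,
       -0.02900606]), 'tau': array([ 1.27501571e-04, -4.40043247e+01, -1.76593262e+01,  6.34314143e-02,
        5.82387589e-02, -1.71334655e-04]), 'position': array([ 0.17255359, -0.60000903,  0.24656247]), 'tcp_rot': array([[ 9.61121757e-01,  2.76124851e-01, -1.88196495e-04],
       [ 2.76124606e-01, -9.61119436e-01,  2.15208803e-03],
       [ 4.13365677e-04, -2.12038431e-03, -9.99997667e-01]]), 'force': array([ 0.40688406, -0.64088894,  0.15858174]), 'moment': array([-0.03414655,  0.03217688,  0.0249452 ]), 'grasp_force': 0.0, 'opening': 0.9985214022582747}
top 43.99550660110031 317.08436353472405 237.9796221129147 [[-0.008, -0.998, 0.068, 0.351], [-1.0, 0.006, -0.022, -0.074], [0.021, -0.068, -0.997, 1.486], [0.0, 0.0, 0.0, 1.0]]
side 43.50041168941039 316.65779460846164 245.1537341832502 [[-0.919, -0.28, 0.277, 0.088], [-0.394, 0.648, -0.652, 0.825], [0.003, -0.708, -0.706, 1.078], [0.0, 0.0, 0.0, 1.0]]
```

View pics/top0.png

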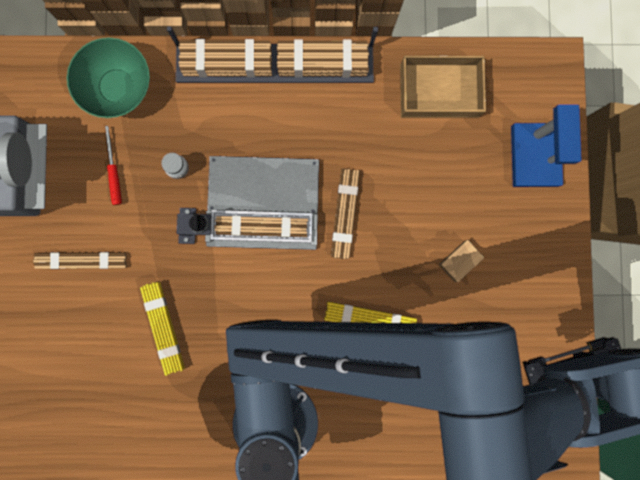

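View pics/side0.png

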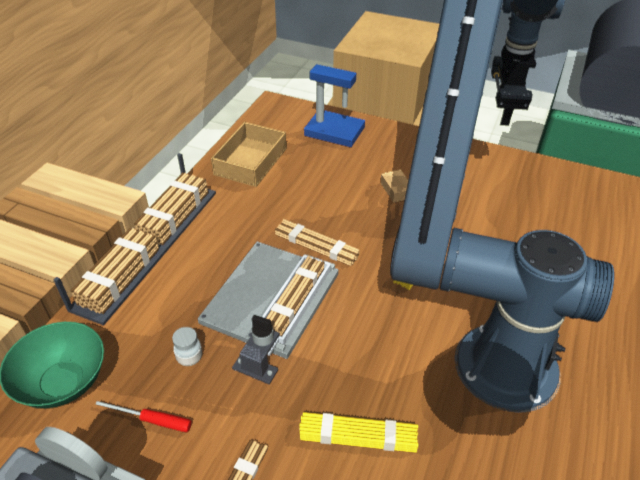

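The top view shows the following:
- Bed: corners about (210,157), (319,157) and (319,248), with the tray in it at (262,226).
- Plunger: about (190,224).
- Jar: (175,165).
- Spare bundle: (345,213).
- Offcut: (463,260).

These could be taken for the bundle:
- Natural bundles at (80,261), (345,213) and in the rack at (275,60).
- Yellow bundles at (160,328) and (370,313).

I choose the bundle inside the tray at (262,226). The black knob is the one at (190,224), which is (262,325) in the side view.

```bash
python3 - <<'E'
from h import *
t=np.load("top0.npy",allow_pickle=True).item();s=np.load("side0.npy",allow_pickle=True).item()
im=t["image"].astype(int)
sat=im.max(2)-im.min(2);m=((sat<25)&(im.mean(2)>80)).astype(np.uint8);m[:, :195]=0;m[:145]=0;m[260:]=0;m[:,330:]=0
m=cv2.morphologyEx(m,cv2.MORPH_OPEN,np.ones((3,3)))
n,l,st,ce=cv2.connectedComponentsWithStats(m);print(st[1:][st[1:,4]>100])
k=1+st[1:,4].argmax();cn=cv2.findContours((l==k).astype(np.uint8),0,2)[0][0]
r=cv2.minAreaRect(cn);print(r)
for p in cv2.boxPoints(r):print(p,onplane(t,*p,0.02).round(4))
a=cv2.resize(t["image"][145:260,160:330],None,fx=4.5,fy=4.5,interpolation=2)
cv2.imwrite("pics/crop1.png",a[:,:,::-1])
E
```

```text
[[ 205  156  114   94 8393]]
((262.0513916015625, 202.30459594726562), (111.94860076904297, 90.32217407226562), 1.7357046604156494)
[204.7349  245.74954] [0.4327 0.1712 0.02  ]
[207.47067 155.46881] [0.6576 0.1656 0.02  ]
[319.3679  158.85965] [ 0.6482 -0.1128  0.02  ]
[316.6321  249.14038] [ 0.4226 -0.1043  0.02  ]
```

View pics/crop1.png

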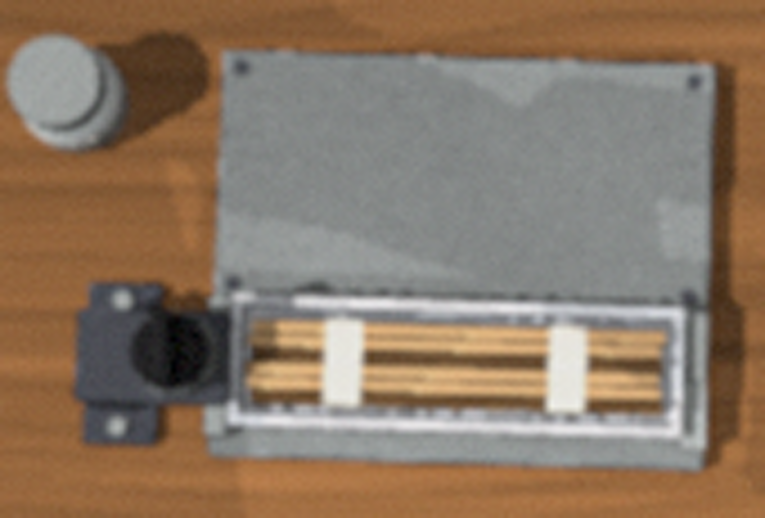

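The crop confirms the tray with the natural (not yellow) bundle in it. The round black plunger top is at crop (172,348), full image about (198,222), and the jar at (60,85) is separate.

```bash
python3 - <<'E'
from h import *
t=np.load("top0.npy",allow_pickle=True).item();s=np.load("side0.npy",allow_pickle=True).item()
P=np.array([onplane(t,160+u/4.5,145+v/4.5,.02)[:2] for u,v in[(225,52),(715,65),(703,470),(208,455)]])
B=np.array([[.175,.136],[.175,-.136],[-.05,-.136],[-.05,.136]])
a=P-P.mean(0);b=B-B.mean(0)
yaw=np.arctan2((b[:,0]*a[:,1]-b[:,1]*a[:,0]).sum(),(a*b).sum())
R=np.array([[np.cos(yaw),-np.sin(yaw)],[np.sin(yaw),np.cos(yaw)]])
o=P.mean(0)-R@B.mean(0);print("yaw",yaw,"o",o,"res",(P-(o+B@R.T)).round(4).tolist())
print("knob pred",o+R@[0,.145],"top",onplane(t,160+172/4.5,145+348/4.5,.115), "side",onplane(s,262,321,.124))
w=capture("wrist");print(np.round(w["T_tool_cam"],3).tolist(),w["vertical_fov"],w["cx"],w["cy"])
st=read_state();Rt=np.array(st["tcp_rot"])
print("tool-shift/0.3 to knob z.25", Rt.T@(np.r_[o+R@[0,.145],.25]-st["position"])/.3)
E
```

```text
yaw -0.03490373726702638 o [0.47632717 0.03020737] res [[-0.0011, -0.0007], [0.0002, 0.0002], [0.0002, 0.0007], [0.0007, -0.0003]]
knob pred [0.48138718 0.17511906] top [0.48161538 0.17060481 0.115     ] side [0.4773549  0.18408039 0.124     ]
[[0.0, -0.966, -0.259, 0.071], [1.0, -0.0, 0.001, 0.001], [-0.001, -0.259, 0.966, -0.137], [0.0, 0.0, 0.0, 1.0]] 65.70646984690485 320.5790330847013 243.58518321301662
tool-shift/0.3 to knob z.25 [ 1.70306328 -2.19953032 -0.00662487]
```

{"op": "step_arm", "data": {"steps": [[0.6,-0.66,0,0,0,-1,-1],[0.6,-0.66,0,0,0,-1,-1],[0.6,-0.66,0,0,0,-1,-1],[0.6,-0.66,0,0,0,-1,-1],[0.6,-0.66,0,0,0,-1,-1],[0.6,-0.66,0,0,0,-1,-1],[0.6,-0.66,0,0,0,-1,-1]]}}

```text
time_s: 0.73
position: [0.2914, -0.3548, 0.247]
tcp_rot: [[0.478, 0.878, -0.001], [0.878, -0.478, 0.005], [0.004, -0.004, -1.0]]
force: [-0.1, 0.2, -0.4]
opening: 1.001
grasp_force: 0.0
```

{"op": "step_arm", "data": {"steps": [[0.92,-0.02,0,0,0,-1,-1],[0.92,-0.02,0,0,0,-1,-1],[0.92,-0.02,0,0,0,-1,-1],[0.92,-0.02,0,0,0,-1,-1],[0.92,-0.02,0,0,0,-1,-1],[0.92,-0.02,0,0,0,-1,-1],[0.92,-0.02,0,0,0,-1,-1]]}}

```text
time_s: 1.32
position: [0.4199, -0.1129, 0.2475]
tcp_rot: [[-0.283, 0.959, -0.0], [0.959, 0.283, 0.001], [0.001, 0.0, -1.0]]
force: [-0.6, -0.9, -0.1]
opening: 1.001
grasp_force: 0.0
```

{"op": "step_arm", "data": {"steps": [[0.86,0.455,0,0,0,-1,-1],[0.86,0.455,0,0,0,-1,-1],[0.86,0.455,0,0,0,-1,-1],[0.86,0.455,0,0,0,-1,-1],[0.86,0.455,0,0,0,-1,-1],[0.86,0.455,0,0,0,-1,-1],[0.86,0.455,0,0,0,-1,-1],[0.86,0.455,0,0,0,-1,-1]]}}

```text
time_s: 1.98
position: [0.4804, 0.1759, 0.2477]
tcp_rot: [[-0.879, 0.478, 0.003], [0.478, 0.879, 0.004], [-0.001, 0.005, -1.0]]
force: [1.0, -0.3, -0.6]
opening: 0.999
grasp_force: 0.0
```

{"op": "step_arm", "data": {"steps": [[0,0,-0.1,0,0,-0.6,-1],[0,0,-0.1,0,0,-0.6,-1],[0,0,-0.1,0,0,-0.6,-1],[0,0,-0.1,0,0,-0.6,-1],[0,0,-0.1,0,0,-0.6,-1]]}}

```text
time_s: 2.4
position: [0.479, 0.169, 0.2775]
tcp_rot: [[-0.999, 0.033, -0.0], [0.033, 0.999, -0.0], [0.0, -0.0, -1.0]]
force: [-0.5, 0.1, -0.1]
opening: 0.997
grasp_force: 0.0
```

```bash
python3 - <<'E'
from h import *
s=read_state();w=capture("wrist");np.save("w1.npy",(w,s),allow_pickle=True)
print(s["position"],s["tcp_rot"],s["joint_positions"])
cv2.imwrite("pics/w1.png",w["image"][:,:,::-1])
E
```

```text
[0.47903073 0.16903478 0.27748876] [[-9.99450922e-01  3.31318438e-02 -3.69349325e-04]
 [ 3.31319223e-02  9.99450965e-01 -2.08357560e-04]
 [ 3.62243270e-04 -2.20480409e-04 -9.99999910e-01]] [ 6.81991472e+00  1.90396145e+01  9.65480608e+01 -1.03542948e-02
  6.44347550e+01 -8.12769505e+01]
```

View pics/w1.png

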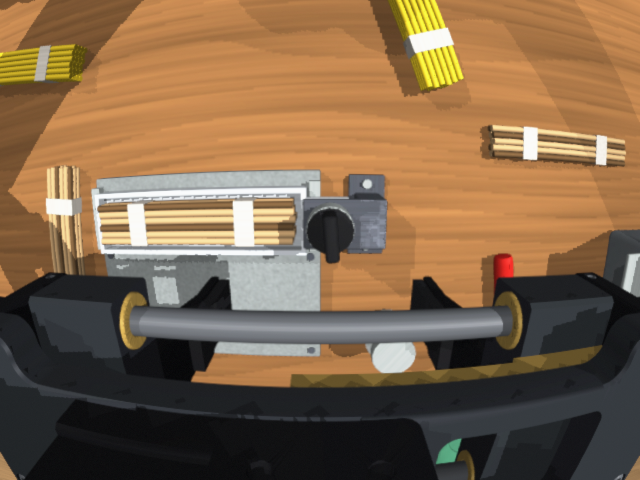

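The wrist view shows the tray and bundle at left, the plunger housing at (330,230) and the black T-bar running from about (331,210) to (333,262), along the bed's x.

```bash
python3 - <<'E'
from h import *
w,s=np.load("w1.npy",allow_pickle=True)
a=cv2.resize(w["image"][165:280,290:400],None,fx=5,fy=5,interpolation=2)
a=np.clip(a.astype(float)*2.2,0,255).astype(np.uint8)
cv2.imwrite("pics/crop2.png",a[:,:,::-1])
for p in[(.48139,.17512,.124)]:
    R=np.array(s["tcp_rot"]);T=np.array(w["T_tool_cam"]);q=R.T@(np.array(p)-s["position"]);q=T[:3,:3].T@(q-T[:3,3]);f=240/np.tan(np.radians(w["vertical_fov"])/2);r=np.hypot(*q[:2]);th=np.arctan2(r,q[2]);print("pred px",w["cx"]+f*th*q[0]/r,w["cy"]+f*th*q[1]/r)
E
```

```text
pred px 329.614188526578 237.1032597281573
```

View pics/crop2.png

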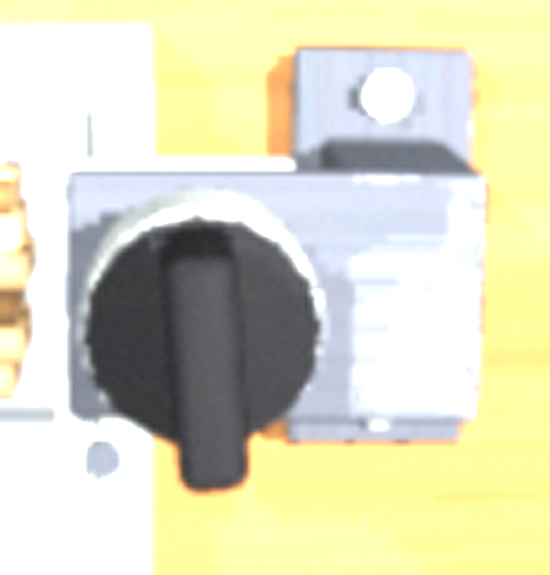

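```bash
python3 - <<'E'
from h import *
w,s=np.load("w1.npy",allow_pickle=True)
e=[won(w,s,290+u/5,165+v/5,.124) for u,v in((203,252),(213,487))]
c=(e[0]+e[1])/2;d=e[1]-e[0];print(e,c,np.linalg.norm(d),"yaw",np.degrees(np.arctan2(d[1],d[0])))
R=np.array(s["tcp_rot"]);print("tool shift/.3",R.T@(np.r_[c[:2],.122]-s["position"])/.3)
E
```

```text
[array([0.46365078, 0.17639262, 0.124     ]), array([0.50284861, 0.17700279, 0.124     ])] [0.4832497 0.1766977 0.124    ] 0.039202577540134426 yaw 0.8918060803087917
tool shift/.3 [-0.01339695  0.02610926  0.51828532]
```

{"op": "step_arm", "data": {"steps": [[-0.013,0.026,0.12,0,0,-0.062,-1],[-0.013,0.026,0.25,0,0,-0.062,-1],[-0.013,0.026,0.38,0,0,-0.062,-1],[-0.013,0.026,0.45,0,0,-0.062,-1],[-0.013,0.026,0.49,0,0,-0.062,-1],[-0.013,0.026,0.515,0,0,-0.062,-1],[-0.013,0.026,0.515,0,0,-0.062,-1]]}}

```text
time_s: 3.03
position: [0.4826, 0.1766, 0.1215]
tcp_rot: [[-1.0, -0.012, -0.004], [-0.012, 1.0, -0.0], [0.004, -0.0, -1.0]]
force: [-0.1, 0.7, 0.2]
opening: 1.001
grasp_force: 0.0
```

{"op": "step_arm", "data": {"steps": [[0,0,0,0,0,0,0.4],[0,0,0,0,0,0,0.8],[0,0,0,0,0,0,1],[0,0,0,0,0,0,1],[0,0,0,0,0,0,1],[0,0,0,0,0,0,1],[0,0,0,0,0,0,1],[0,0,0,0,0,0,1]]}}

```text
time_s: 3.7
position: [0.4835, 0.1771, 0.1232]
tcp_rot: [[-1.0, -0.014, 0.0], [-0.014, 1.0, 0.0], [-0.0, 0.0, -1.0]]
force: [-1.0, 0.7, -0.3]
opening: 0.478
grasp_force: 0.0
```

{"op": "step_arm", "data": {"steps": [[0,0,0,0,0,0,1],[0,0,0,0,0,0,1],[0,0,0,0,0,0,1],[0,0,0,0,0,0,1],[0,0,0,0,0,0,1],[0,0,0,0,0,0,1],[0,0,0,0,0,0,1],[0,0,0,0,0,0,1]]}}

```text
time_s: 4.37
position: [0.4835, 0.1772, 0.123]
tcp_rot: [[-1.0, -0.014, 0.0], [-0.014, 1.0, 0.0], [-0.0, 0.0, -1.0]]
force: [-0.0, 1.1, -0.2]
opening: 0.135
grasp_force: 30.0
```

{"op": "step_arm", "data": {"steps": [[0,0,-0.015,0,0,0,1],[0,0,-0.03,0,0,0,1],[0,0,-0.04,0,0,0,1],[0,0,-0.047,0,0,0,1],[0,0,-0.047,0,0,0,1],[0,0,-0.047,0,0,0,1]]}}

```text
time_s: 4.87
position: [0.4834, 0.1771, 0.1369]
tcp_rot: [[-1.0, -0.014, -0.0], [-0.014, 1.0, 0.0], [0.0, 0.0, -1.0]]
force: [2.4, 2.7, -11.3]
opening: 0.133
grasp_force: 30.0
```

{"op": "step_arm", "data": {"steps": [[0,0,0,0,0,0.16,1],[0,0,0,0,0,0.32,1],[0,0,0,0,0,0.48,1],[0,0,0,0,0,0.64,1],[0,0,0,0,0,0.8,1],[0,0,0.007,0,0,0.8,1],[0,0,0.013,0,0,0.8,1],[0,0,0.015,0,0,0.8,1]]}}

```text
time_s: 5.53
position: [0.4835, 0.1773, 0.1323]
tcp_rot: [[-0.819, 0.574, -0.0], [0.574, 0.819, 0.0], [0.0, 0.0, -1.0]]
force: [1.9, 2.7, -8.9]
opening: 0.136
grasp_force: 30.0
```

{"op": "step_arm", "data": {"steps": [[0,0,0,0,0,0,1],[0,0,0,0,0,0,1]]}}

```text
time_s: 5.7
position: [0.4835, 0.1772, 0.1326]
tcp_rot: [[-0.818, 0.575, 0.0], [0.575, 0.818, 0.0], [0.0, 0.0, -1.0]]
force: [1.9, 3.9, -10.2]
opening: 0.136
grasp_force: 30.0
```

{"op": "step_arm", "data": {"steps": [[0,0,0.006,0,0,0,1],[0,0,0.006,0,0,0,1]]}}

```text
time_s: 5.87
position: [0.4835, 0.1772, 0.1308]
tcp_rot: [[-0.818, 0.576, 0.0], [0.576, 0.818, 0.0], [0.0, 0.0, -1.0]]
force: [2.1, 3.7, -8.3]
opening: 0.134
grasp_force: 30.0
```

{"op": "step_arm", "data": {"steps": [[0,0,-0.012,0,0,0,1],[0,0,-0.021,0,0,0,1],[0,0,-0.021,0,0,0.16,1],[0,0,-0.021,0,0,0.33,1],[0,0,-0.021,0,0,0.33,1],[0,0,-0.01,0,0,0.33,1],[0,0,0,0,0,0.33,1],[0,0,0,0,0,0.33,1]]}}

```text
time_s: 6.53
position: [0.4836, 0.1772, 0.1305]
tcp_rot: [[-0.643, 0.766, 0.0], [0.766, 0.643, 0.0], [0.0, 0.0, -1.0]]
force: [1.2, 5.3, -7.9]
opening: 0.132
grasp_force: 30.0
```

{"op": "step_arm", "data": {"steps": [[0,0,-0.012,0,0,0,1],[0,0,-0.022,0,0,0,1],[0,0,-0.022,0,0,0.16,1],[0,0,-0.022,0,0,0.33,1],[0,0,-0.022,0,0,0.33,1],[0,0,-0.01,0,0,0.33,1],[0,0,0,0,0,0.33,1],[0,0,0,0,0,0.33,1]]}}

```text
time_s: 7.2
position: [0.4837, 0.1773, 0.1304]
tcp_rot: [[-0.425, 0.905, 0.0], [0.905, 0.425, 0.0], [0.0, 0.001, -1.0]]
force: [2.2, 5.5, -8.6]
opening: 0.139
grasp_force: 30.0
```

{"op": "step_arm", "data": {"steps": [[0,0,-0.012,0,0,0,1],[0,0,-0.022,0,0,0,1],[0,0,-0.022,0,0,0.16,1],[0,0,-0.022,0,0,0.33,1],[0,0,-0.022,0,0,0.33,1],[0,0,-0.01,0,0,0.33,1],[0,0,0,0,0,0.33,1],[0,0,0,0,0,0.33,1]]}}

```text
time_s: 7.87
position: [0.4838, 0.1774, 0.1323]
tcp_rot: [[-0.179, 0.984, 0.001], [0.984, 0.179, 0.001], [0.0, 0.001, -1.0]]
force: [-0.5, 5.1, 4.1]
opening: 0.137
grasp_force: 30.0
```

{"op": "step_arm", "data": {"steps": [[0,0,-0.006,0,0,0,1],[0,0,-0.006,0,0,0.055,1],[0,0,-0.006,0,0,0.055,1]]}}

```text
time_s: 8.12
position: [0.4838, 0.1773, 0.1329]
tcp_rot: [[-0.135, 0.991, 0.001], [0.991, 0.135, 0.001], [0.0, 0.001, -1.0]]
force: [1.1, 5.3, -6.4]
opening: 0.135
grasp_force: 30.0
```

{"op": "step_arm", "data": {"steps": [[0,0,0.002,0,0,0,1],[0,0,0.003,0,0,0,1]]}}

```text
time_s: 8.28
position: [0.4838, 0.1773, 0.1326]
tcp_rot: [[-0.136, 0.991, 0.001], [0.991, 0.136, 0.001], [0.0, 0.001, -1.0]]
force: [0.6, 5.2, 1.9]
opening: 0.139
grasp_force: 30.0
```

{"op": "step_arm", "data": {"steps": [[0,0,0,0,0,0,0],[0,0,0,0,0,0,0],[0,0,0,0,0,0,0],[0,0,0,0,0,0,0],[0,0,0,0,0,0,0],[0,0,0,0,0,0,0]]}}

```text
time_s: 8.78
position: [0.4834, 0.1768, 0.1318]
tcp_rot: [[-0.136, 0.991, -0.0], [0.991, 0.136, -0.0], [-0.0, -0.0, -1.0]]
force: [-1.0, -0.1, -0.0]
opening: 0.468
grasp_force: 0.0
```

{"op": "step_arm", "data": {"steps": [[0,0,-0.1,0,0,0,-1],[0,0,-0.2,0,0,0,-1],[0,0,-0.3,0,0,0,-1],[0,0,-0.4,0,0,0,-1],[0,0,-0.4,0,0,0,-1],[0,0,-0.4,0,0,0,-1]]}}

```text
time_s: 9.28
position: [0.4845, 0.1771, 0.2535]
tcp_rot: [[-0.136, 0.991, 0.005], [0.991, 0.136, 0.0], [-0.0, 0.005, -1.0]]
force: [-0.8, 0.0, -0.6]
opening: 0.87
grasp_force: 0.0
```

```bash
python3 - <<'E'
from h import *
s=read_state();print(s["position"],s["tcp_rot"],s["force"],s["opening"])
w=capture("side")
a=cv2.resize(w["image"][290:390,215:315],None,fx=5,fy=5,interpolation=2)
b=cv2.resize(np.load("side0.npy",allow_pickle=True).item()["image"][290:390,215:295],None,fx=3.5,fy=5,interpolation=2)
cv2.imwrite("pics/s2.png",np.hstack([a,b])[:,:,::-1])
E
```

```text
[0.48445873 0.17711682 0.2535274 ] [[-1.35821985e-01  9.90723000e-01  4.50847032e-03]
 [ 9.90733227e-01  1.35821721e-01  3.65949638e-04]
 [-2.49793476e-04  4.51639536e-03 -9.99989770e-01]] [-7.80285705e-01  1.37227769e-04 -5.79430190e-01] 0.8704830951553142
```

View pics/s2.png

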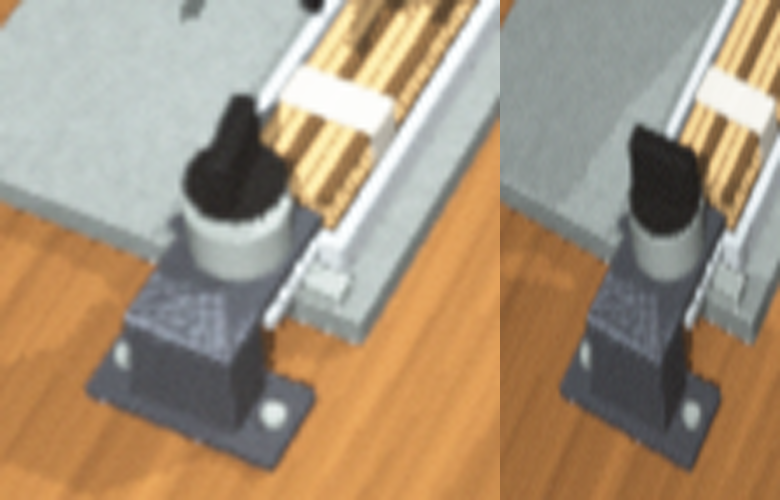

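The plunger bar in the side view has turned about 80° and sits higher than before, so it is latched and let go. Next I go behind the tray.

{"op": "step_arm", "data": {"steps": [[-0.23,-0.213,0,0,0,-0.9,-1],[-0.23,-0.213,0,0,0,-0.9,-1],[-0.23,-0.213,0,0,0,-0.9,-1],[-0.23,-0.213,0,0,0,-0.9,-1],[-0.23,-0.213,0,0,0,-0.9,-1],[-0.23,-0.213,0,0,0,-0.9,-1],[-0.23,-0.213,0,0,0,-0.9,-1]]}}

```text
time_s: 9.92
position: [0.4282, 0.0998, 0.2502]
tcp_rot: [[-0.747, 0.664, -0.004], [0.664, 0.747, -0.0], [0.003, -0.003, -1.0]]
force: [0.1, -0.6, -0.2]
opening: 1.005
grasp_force: 0.0
```

{"op": "step_arm", "data": {"steps": [[0,0,0,0,0,-0.88,-1],[0,0,0,0,0,-0.88,-1],[0,0,0,0,0,-0.88,-1],[0,0,0,0,0,-0.88,-1],[0,0,0,0,0,-0.88,-1],[0,0,0,0,0,-0.88,-1],[0,0,0,0,0,-0.88,-1]]}}

```text
time_s: 10.5
position: [0.4287, 0.1001, 0.2506]
tcp_rot: [[-0.999, 0.038, -0.003], [0.038, 0.999, 0.0], [0.003, -0.0, -1.0]]
force: [-0.0, 0.0, -0.2]
opening: 0.998
grasp_force: 0.0
```

```bash
python3 - <<'E'
from h import *
s=read_state();R=np.array(s["tcp_rot"]);print(s["position"],R[:,0],s["joint_positions"])
print(R.T@(np.array([.4164,.034,.055])-s["position"])/.3, np.degrees(np.arctan2(R[1,0],R[0,0])))
E
```

```text
[0.4286958  0.10007977 0.2505868 ] [-0.99927595  0.03793142  0.00296269] [-1.46224613e+00  1.58200866e+01  1.07148309e+02 -3.22117666e-03
  5.72014007e+01 -8.92866629e+01]
[ 0.03066978 -0.22160725  0.65206835] 177.8261585147635
```

{"op": "step_arm", "data": {"steps": [[0.032,-0.11,0,0,0,0,-1],[0.032,-0.222,0.05,0,0,0,-1],[0.032,-0.222,0.18,0,0,0,-1],[0.032,-0.222,0.31,0,0,0,-1],[0.032,-0.222,0.44,0,0,0,-1],[0.032,-0.222,0.55,0,0,0,-1],[0.032,-0.222,0.65,0,0,0,-1],[0.032,-0.222,0.65,0,0,0,-1]]}}

```text
time_s: 11.17
position: [0.4138, 0.0343, 0.0513]
tcp_rot: [[-0.999, 0.041, -0.013], [0.041, 0.999, 0.003], [0.013, 0.002, -1.0]]
force: [-0.2, 0.3, 0.2]
opening: 0.995
grasp_force: 0.0
```

```bash
python3 - <<'E'
from h import *
s=read_state();print(s["position"],s["force"],s["joint_positions"])
cv2.imwrite("pics/s3.png",capture("side")["image"][:,:,::-1])
E
```

```text
[0.41384249 0.03427053 0.05126653] [-0.20709083  0.3187181   0.1688163 ] [-1.07698242e+01  3.80035459e+01  1.19863891e+02 -4.60546060e-04
  2.29026274e+01 -9.84355992e+01]
```

View pics/s3.png

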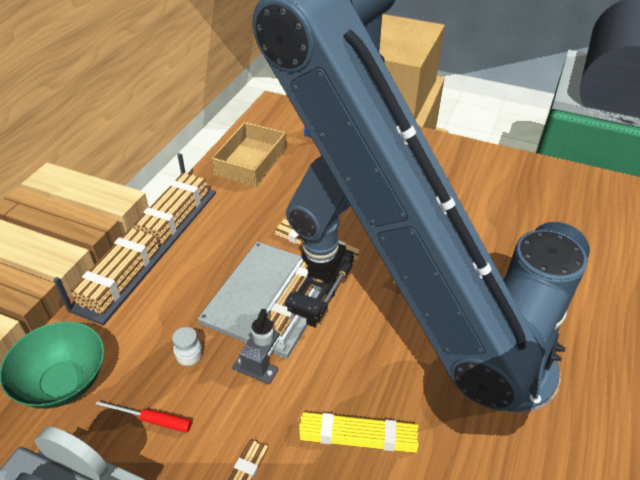

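{"op": "step_arm", "data": {"steps": [[-0.015,0,0,0,0,0,-1],[-0.03,0,0,0,0,0,-1],[-0.042,0,0,0,0,0,-1],[-0.054,0,0,0,0,0,-1],[-0.066,0,0,0,0,0,-1],[-0.078,0,0,0,0,0,-1],[-0.09,0,0,0,0,0,-1],[-0.102,0,0,0,0,0,-1]]}}

```text
time_s: 11.88
position: [0.4429, 0.0337, 0.0579]
tcp_rot: [[-0.999, 0.036, -0.01], [0.036, 0.999, 0.002], [0.01, 0.001, -1.0]]
force: [-8.8, -0.2, 6.9]
opening: 1.0
grasp_force: 4.2
```

```bash
python3 - <<'E'
from h import *
s=read_state();print(s["position"],s["force"],s["moment"],s["joint_positions"])
c=capture("side");t=capture("top")
a=cv2.resize(c["image"][230:390,190:370],None,fx=2.2,fy=2.2,interpolation=2)
b=cv2.resize(t["image"][145:260,160:330],None,fx=2.3,fy=352/115,interpolation=2)
cv2.imwrite("pics/s4.png",np.hstack([a,b])[:,:,::-1])
s=read_state();print(s["position"],s["force"])
E
```

```text
[0.44290877 0.03371911 0.05790986] [-8.77488469 -0.1996758   6.87305208] [ 0.12167038  1.29727193 -0.00152954] [-1.01087947e+01  3.76709317e+01  1.15679089e+02 -2.94237181e-02
  2.72508635e+01 -9.79993916e+01]
[0.44506622 0.03343508 0.05789662] [-4.93212902  1.21420824  3.81412324]
```

View pics/s4.png

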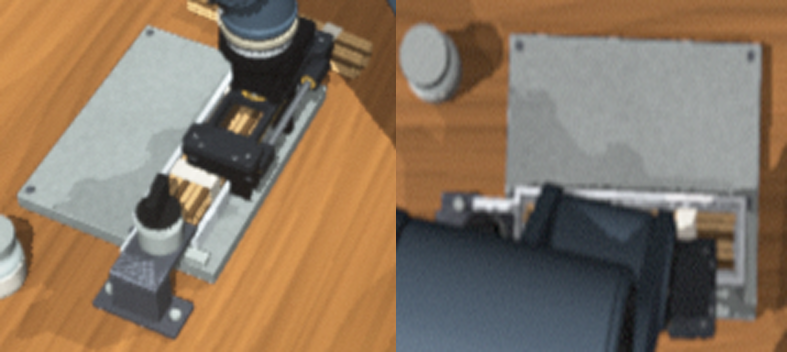

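The tray has started sliding: its ear now shows ahead of the plunger. I keep pushing slowly.

{"op": "step_arm", "data": {"steps": [[-0.014,0,0,0,0,0,-1],[-0.028,0,0,0,0,0,-1],[-0.042,0,0,0,0,0,-1],[-0.056,0,0,0,0,0,-1],[-0.07,0,0,0,0,0,-1],[-0.084,0,0,0,0,0,-1],[-0.098,0,0,0,0,0,-1],[-0.112,0,0,0,0,0,-1]]}}

```text
time_s: 12.65
position: [0.4777, 0.0323, 0.0578]
tcp_rot: [[-0.999, 0.036, -0.008], [0.036, 0.999, 0.001], [0.008, 0.001, -1.0]]
force: [-6.5, 1.2, 4.6]
opening: 1.002
grasp_force: 3.5
```

{"op": "step_arm", "data": {"steps": [[-0.014,0,0,0,0,0,-1],[-0.028,0,0,0,0,0,-1],[-0.042,0,0,0,0,0,-1],[-0.056,0,0,0,0,0,-1],[-0.07,0,0,0,0,0,-1],[-0.084,0,0,0,0,0,-1],[-0.098,0,0,0,0,0,-1],[-0.112,0,0,0,0,0,-1]]}}

```text
time_s: 13.32
position: [0.5116, 0.031, 0.0578]
tcp_rot: [[-0.999, 0.037, -0.007], [0.037, 0.999, 0.001], [0.007, 0.001, -1.0]]
force: [-6.9, 0.6, 4.1]
opening: 1.004
grasp_force: 3.2
```

```bash
python3 - <<'E'
from h import *
s=read_state();p=s["position"];print(p,s["force"],"bed xy",((p[0]-.4784)*.9994-(p[1]-.0318)*.035),((p[0]-.4784)*.035+(p[1]-.0318)*.9994))
c=capture("side");t=capture("top")
a=cv2.resize(c["image"][230:390,190:370],None,fx=2.2,fy=2.2,interpolation=2)
b=cv2.resize(t["image"][145:260,160:330],None,fx=2.3,fy=352/115,interpolation=2)
cv2.imwrite("pics/s5.png",np.hstack([a,b])[:,:,::-1])
E
```

```text
[0.5116255  0.03101827 0.05783523] [-6.91597103  0.57016345  4.09349837] bed xy 0.033232922588573924 0.00038163144224513776
```

View pics/s5.png

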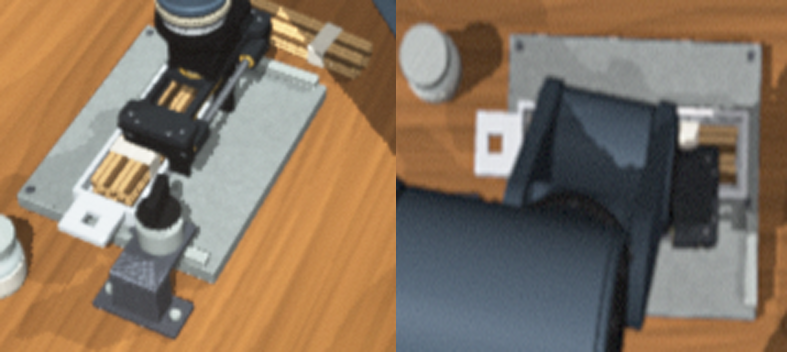

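```bash
python3 - <<'E'
from h import *
t=np.load("top0.npy",allow_pickle=True).item()
for p in((203.0,191.7),):
    q=onplane(t,*p,.044);d=q[:2]-[.4763,.0302];print(q,"bed",d[0]*.9994-d[1]*.035,d[0]*.035+d[1]*.9994)
E
```

```text
[0.56328864 0.17212092 0.044     ] bed 0.08196921653525817 0.14488036793218745
```

The hole in the ear is at bed x 82 mm, y 145 mm, so the tray is straight and just clear. I push about 15 mm more, then back off.

{"op": "step_arm", "data": {"steps": [[-0.012,0,0,0,0,0,-1],[-0.024,0,0,0,0,0,-1],[-0.036,0,0,0,0,0,-1],[-0.046,0,0,0,0,0,-1],[-0.05,0,0,0,0,0,-1],[-0.05,0,0,0,0,0,-1],[-0.05,0,0,0,0,0,-1]]}}

```text
time_s: 14.0
position: [0.5282, 0.0302, 0.0575]
tcp_rot: [[-0.999, 0.037, -0.004], [0.037, 0.999, 0.001], [0.004, 0.0, -1.0]]
force: [-4.2, 0.9, 3.5]
opening: 0.999
grasp_force: 2.5
```

{"op": "step_arm", "data": {"steps": [[0.02,0,0,0,0,0,-1],[0.06,0,0,0,0,0,-1],[0.12,0,0,0,0,0,-1],[0.15,0,0,0,0,0,-1],[0.15,0,-0.1,0,0,0,-1],[0.15,0,-0.2,0,0,0,-1],[0.15,0,-0.3,0,0,0,-1],[0.15,0,-0.4,0,0,0,-1]]}}

```text
time_s: 14.67
position: [0.4858, 0.0312, 0.1785]
tcp_rot: [[-0.999, 0.037, 0.002], [0.037, 0.999, -0.0], [-0.002, -0.0, -1.0]]
force: [0.5, -0.9, 0.1]
opening: 1.004
grasp_force: 0.0
```

{"op": "step_arm", "data": {"steps": [[0,-0.3,-0.2,0,0,0,-1],[0,-0.6,-0.2,0,0,0,-1],[0,-0.9,-0.2,0,0,0,-1],[0,-0.9,-0.2,0,0,0,-1],[0,-0.9,-0.2,0,0,0,-1],[0,-0.9,-0.2,0,0,0,-1],[0,-0.9,-0.2,0,0,0,-1],[0,-0.9,-0.2,0,0,0,-1]]}}

```text
time_s: 15.33
position: [0.4772, -0.2461, 0.2388]
tcp_rot: [[-0.999, 0.042, 0.007], [0.042, 0.999, -0.008], [-0.007, -0.008, -1.0]]
force: [1.4, -0.1, 0.3]
opening: 1.002
grasp_force: 0.0
```

```bash
python3 - <<'E'
from h import *
s=read_state();p=s["position"];print(p,s["force"],s["time_s"])
c=capture("side");t=capture("top")
a=cv2.resize(c["image"][230:390,190:370],None,fx=2.2,fy=2.2,interpolation=2)
b=cv2.resize(t["image"][145:260,160:330],None,fx=2.3,fy=352/115,interpolation=2)
cv2.imwrite("pics/s6.png",np.hstack([a,b])[:,:,::-1])
E
```

```text
[ 0.47716549 -0.24605368  0.23877658] [ 1.44571359 -0.14599073  0.27802864] 15.3333
```

View pics/s6.png

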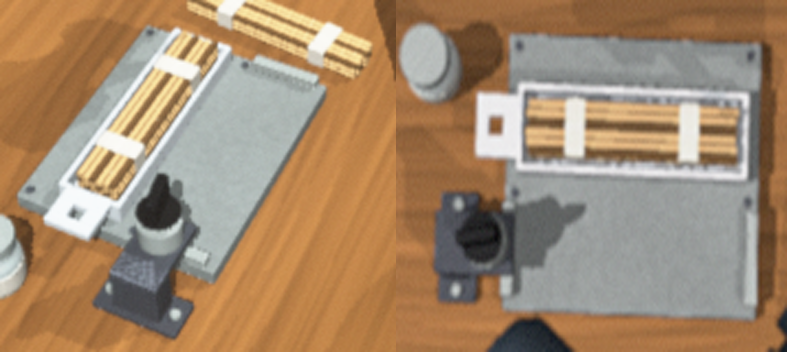

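The final view shows the tray straight and clear of the guides. The hole in its ear is at crop (495,125), about 96 mm out. The bundle lies in the tray, and the knob is still turned and raised. The jar and spare bundle are where they were.

```bash
python3 -c "
from rig import *
print(hand_in())"
```

```text
the job is handed in; nothing more can be done
None
```

I latched the plunger open and let go, then pushed the tray about 96 mm out, where it stands straight on the open deck with the bundle in it; the job was handed in at about 15 s, and no verdict came back.

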